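Load and clamp a tube block in a dry bath with its sunken knob

TASK

Lift the aluminium tube block by its lug, lower it gently into the empty rectangular bay of the white dry bath and let go. Then turn the orange knob at the bottom of the round well clockwise until the clamp pad has pushed the block against the blue end stop and holds it snugly, at about 12 N, without overtightening, and take the hand away. Do not press hard on the bath and leave the jar, the beaker and the timer where they are.

Things in the scene. Friction and masses are not known exactly. Their poses are not given: they have to be found in the camera images.
- block_center (a point): Loose aluminium tube block (about 0.33 kg): 60 mm along its x, 50 mm along its y, 40 mm tall, six dark holes on top. This point is the centre of the metal, 20 mm above its underside; z is up. On the middle of its top stands a red lifting lug, 34 mm along x, 14 mm thick along y, 26 mm tall: its top is 46 mm above this point. A half turn about z makes no difference.
- block: The same loose tube block; origin at the centre of its underside, 20 mm below block_center; same axes.
- bath: The white dry bath, fixed to the bench: 200 mm along x, 310 mm along y, flat top panel 100 mm above the bench, with a ridge 24 mm high on the panel along its far edge (x from +70 to +100 mm). Origin under its centre, on the bench; x points away from its front, y from the knob well towards the bay, z up.
- bay_floor (a point): Centre of the floor of the rectangular bay in the bath's panel; axes as the bath's. The bay is 66 mm along x, 84 mm along y, 36 mm deep, so the seated block stands 4 mm proud. The block goes between the pad (-y end) and the blue end stop (+y end), its x along the bath's x. The stop is fixed but set by hand: its face lies anywhere from 27 to 36 mm on the +y side of this point, not reported.
- pad_face (a point): Middle of the front face of the brass-coloured clamp pad at the -y end of the bay (44 mm along x, 24 mm tall, from 2 mm above the bay floor); axes as the bath's; it faces +y. It starts 27 to 30 mm on the -y side of the bay's centre and moves to +y as the knob turns clockwise, 9 mm per rad.
- pad: The same clamp pad; origin in the plane of its face, level with the bay floor. It sits on a spring of 7 N/mm: once the block is jammed on the stop, each further 0.1 rad of the knob adds about 6 N. Under 6 N is loose, over 18 N is overtightened, 12 N is right.
- knob_grip (a point): On the axis of the orange wing knob, 22 mm above the floor of its well and 4 mm below the knob's top. The knob is a bar 30 mm along its x, 14 mm thick along its y, 26 mm tall, with a white line on the -x half of its top; z is up, x and y turn with it. It turns clockwise from above to clamp.
- knob: The same orange knob; origin on its axis at the well floor. Turning it takes about 0.18 N m of its own friction, which also keeps it where it is left, plus 0.009 N m per N of clamp force (12 N: 0.11 N m); held still after a turn the friction share fades or may mask the rest. It turns 2.5 rad in all, starting within 0.25 rad of slack. Pushing the block along the bay takes 1 to 5 N of clamp force.
- well_mouth (a point): Centre of the mouth of the round knob well, level with the bath's panel: 80 mm across, 32 mm deep, black floor, blue ring round it; axes as the bath's. The knob stands in its middle with its top 6 mm below the panel. A gripper opened wide does not fit in. 136 mm on the -y side of the bay's centre.
- jar_center (a point): Bystander: small jar with a blue cap, 52 mm across, 75 mm tall; point half-way up.
- beaker_center (a point): Bystander: glass beaker, 60 mm across, 70 mm tall; point half-way up.
- timer_center (a point): Bystander: white bench timer 55 x 70 x 22 mm; point at its centre.
There are look-alikes about, which are no part of the job. What is shaped like the block but yellow is not meant.

How it is judged:
By the outcome, as a careful person would: the job done as asked, in the order asked, and still so for the second after the job is handed in, with the robot touching nothing.
It also fails if it takes over 72 s, if anything falls off the work surface, if the arm or the gripper's body presses on something with over 40 N, if the wrist force passes 120 N, or if a joint passes its speed limit or range.

ROBOT

A 6-joint arm with a two-finger parallel gripper is mounted at the origin on the work surface. World frame = base frame: x ahead of the robot, y to its left, z up, the work surface at z = 0. Lengths are in m, angles in rad, forces in N, time in s.
With the tool pointing down it reaches from about 0.35 to 0.725 m from the base axis. Payload 6 kg.
Tool frame: the origin (TCP) lies at the very end of the fingers, on their centre line; the grasp point (between the pads) lies 19 mm behind it (bot.tcp_to_grasp is the distance from the TCP to the grasp point, in m); y points along the fingers, x is the direction in which the jaws open and shut, and the axes are right-handed (so a half turn about y gives the same grasp; the last joint's range is limited). The gripper opens to 85 mm and grips with 20 to 120 N. Pads are 22 mm wide; open, the fingers measure 114 mm over their backs; the gripper's body (76 mm by 85 mm) begins 54 mm behind the grasp point. The pads swing forward as they close: fully open they stand 13 mm farther back than shut.
Start: joints at [1.534, 0.04, 0.085, 0, -1.615, -0.334], TCP at [0.217, 0.559, 0.231] pointing down, gripper open.
Joint ranges: [-2.56, 2.56], [-1.29, 2.01], [-1.08, 1.49], [-3.29, 1.98], [-2.81, -0.18], [-2.99, 2.99]. Speed limits (rad/s): [2.57, 2.57, 3.01, 3.14, 3.14, 3.14].

INTERFACE

Orientations are given as a unit quaternion [w, x, y, z].
In Python, from cell import bot gives the robot as it stands. The module is installed in compiled form; this text tells all that it offers.
- The arm moves only by the tool play_rows, never from a script. Its argument "rows" is a list of rows, each a list of 7 numbers: the opening, from -1 (shut) to 1 (fully open), then the shift along the tool's x, y, z in m, then the turn, a rotation vector about the tool's x, y, z in rad. In form: [[jaw, x, y, z, wx, wy, wz], ...]. A call has 1 to 12 rows; each row shifts and turns the commanded pose from where the row before left it, along the tool's axes as they then stand; what a row does not reach is not made up. A row lasts 1/8 s, in which the tool goes at most 62.5 mm and 10.7 degrees, less where a joint would pass 70% of its speed; a pose out of reach is approached as far as the arm can. A call is refused whole if a number of a shift passes 0.0625 or a number of a turn 0.188, either way. A call with a gripper value outside its range is refused whole. The fingers move at their own pace and stop on an object; "grip_force" is the grip in N (left out, the last holds). Time passes only in rows, so rows that do not move let the fingers close. It gives the time, the measured TCP pose, the force and the opening at its end, in the units of the state.
- bot.get_obs(): the state, without advancing time (a new reading comes with each control period).
- bot.capture(name): name is "side" or "top" or "wrist"; returns a dict with "img" (384x512x3 uint8, blue, green, red), "z_map" (384x512 float32, m along the optical axis (not along the pixel's ray), 0 where there is no reading), "fovy" (degrees; the focal length in pixels is half the picture's height over the tangent of half this angle, whatever the lens; pixels are square), "cx", "cy" (the principal point, pixels), "k1" (the pictures are not rectified: a ray, as slopes to the right and down, at radius r is drawn at 1 + k1 r^2 times it, then the intrinsics apply), "R" (3x3) and "t" (3): a world point X has camera coordinates R X + t. Camera axes: x right, y down, z forward; pixel columns grow to the right and rows downward; lengths in m; the calibration is good to about 2 mm. A picture is of the moment at which its call begins.
- bot.close_job(): hands the job in, once; it reports no verdict.
The state is a dict: "time_s": time; "joint_positions": joint angles; "qvel": joint speeds; "joint_torque": joint torques, N m; "ee_pos": TCP position; "ee_rot": TCP orientation; "contact_force": force on the tool from outside, world axes, zero at the start; "torque": the same for the moment, N m; "gripper_width": finger opening in m.
Only numpy, scipy, OpenCV 4.12 (cv2) and the standard library are available. Lean on these libraries where they do the work, as an engineer would, in place of code of your own. Each camera call takes 0.05 s, during which the arm holds its last target. There are 200 camera calls.

## Working session

There is one attempt and no reset: what is moved stays moved. The work goes in short steps, Python scripts to look and compute and a tool call to move; the robot and the scene stay as the last step left them, time stands still between calls to the robot, and variables do not carry over. Pictures are saved under pics/ and viewed, about 8 in all and at most 12, crops included, and the job is handed in when it is done.

Besides the shell and the picture viewer there is one more tool, called after ">>>" as a command line: name --pt "numbers of a row" for each row, then --argument value for the rest. play_rows: Moves the arm, as the interface text tells. Its arguments: {"type":"object","properties":{"rows":{"type":"array"},"grip_force":{"type":"number"}},"required":["rows"]}

```bash
mkdir -p pics; cat > h.py <<'E'
import numpy as np, cv2
from cell import bot
def cam(n):
    c=bot.capture(n); h=c['img'].shape[0]; c['f']=h/2/np.tan(np.radians(c['fovy'])/2)
    np.savez('last_'+n+'.npz',**c); return c
def load(n): return dict(np.load('last_'+n+'.npz'))
def K(c): return np.array([[c['f'],0,c['cx']],[0,c['f'],c['cy']],[0,0,1.]])
def slopes(c,uv):
    d=np.array([c['k1'],0,0,0],float)
    return cv2.undistortPoints(np.array(uv,float).reshape(-1,1,2),K(c),d).reshape(-1,2)
def atz(c,uv,z):
    s=slopes(c,uv); D=np.c_[s,np.ones(len(s))]@c['R']; o=-c['R'].T@c['t']
    return o+D*((z-o[2])/D[:,2])[:,None]
def cloud(c):
    h,w=c['z_map'].shape; v,u=np.mgrid[:h,:w]; s=slopes(c,np.c_[u.ravel(),v.ravel()])
    z=c['z_map'].reshape(-1,1); P=(np.c_[s*z,z]-c['t'])@c['R']; P[z[:,0]==0]=np.nan
    return P.reshape(h,w,3)
def proj(c,P):
    return cv2.projectPoints(np.array(P,float).reshape(-1,1,3),cv2.Rodrigues(np.array(c['R'],float))[0],np.array(c['t'],float),K(c),np.array([c['k1'],0,0,0],float))[0].reshape(-1,2)
E
python3 - <<'E'
from h import *
for n in('top','side'):
    c=cam(n); cv2.imwrite(f'pics/{n}1.png',c['img']); print(n,c['f'],c['cx'],c['cy'],c['k1'],-c['R'].T@c['t'])
print(bot.get_obs(), bot.tcp_to_grasp)
E
```

```text
top 364.63211824053013 260.1044075964593 191.51806388945596 -0.10925150011391624 [ 0.33690145 -0.06344288  1.23365509]
side 364.21733737303566 257.01184525858173 191.9353641989844 0.0036333647912586563 [0.29016181 0.53975796 0.77129482]
{'time_s': 0.1, 'joint_positions': array([ 1.53373621e+00,  4.07457585e-02,  8.39266348e-02, -3.98643237e-04,
       -1.61552135e+00, -3.33686698e-01]), 'qvel': array([ 3.88366570e-04, -2.64607765e-03,  2.33873787e-03,  2.20494997e-03,
        9.72852591e-05, -7.80238169e-04]), 'joint_torque': array([-4.83875527e-03, -3.69348907e+01,  3.48278761e+01,  6.95194915e+00,
       -4.65319390e-03, -1.16544462e-05]), 'ee_pos': array([0.21722212, 0.55897899, 0.2303928 ]), 'ee_rot': array([-0.39884401,  0.39971989, -0.58323176,  0.58394193]), 'contact_force': array([0.50374734, 0.52225677, 0.11754482]), 'torque': array([-0.01690145,  0.02705112, -0.06088145]), 'gripper_width': 0.085698086770555} 0.0187
```

View pics/top1.png

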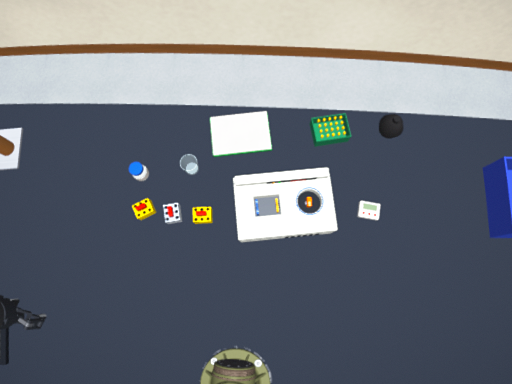

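View pics/side1.png

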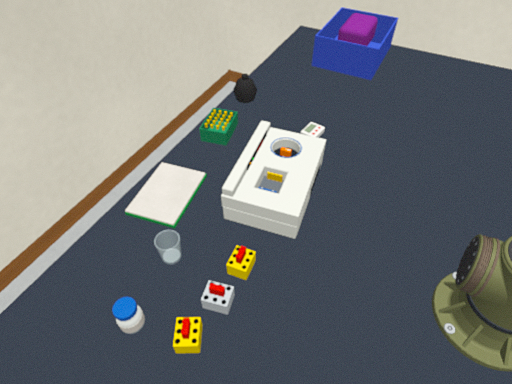

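Top view: the aluminium block with its red lug is at (172,213). The two yellow look-alikes are at (143,209) and (203,214). The side view shows it at (218,295). The bath's bay is at (267,206), its knob well at (309,202). The jar is at (139,171), the beaker at (189,163) and the timer at (369,210). I choose the aluminium block.

```bash
python3 - <<'E'
from h import *
for n,(u,v),r in(('top',(172,213),16),('side',(218,295),28)):
    c=load(n); P=cloud(c); hsv=cv2.cvtColor(c['img'],cv2.COLOR_BGR2HSV); 
    M=np.zeros(P.shape[:2],bool); M[v-r:v+r,u-r:u+r]=1
    X=P[M]; H=hsv[M]; z=X[:,2]
    blk=X[(z>.03)&(z<.047)&(H[:,1]<90)]
    red=X[(H[:,1]>150)&((H[:,0]<8)|(H[:,0]>172))&(z>.057)]
    for nm,a in(('block',blk),('lug',red)):
        q=cv2.minAreaRect((a[:,:2]*1000).astype(np.float32)); print(n,nm,len(a),q,np.median(a,0).round(4),a[:,2].max())
    Pz=P[...,2]; m=(abs(Pz-.1)<.008)&(hsv[...,1]<60)&(P[...,0]>.2)&(P[...,0]<.8)
    k,l,s,ce=cv2.connectedComponentsWithStats(m.astype(np.uint8)); i=1+s[1:,4].argmax(); a=P[l==i]
    print(n,'bath',len(a),cv2.minAreaRect((a[:,:2]*1000).astype(np.float32)),np.median(a[:,2]))
    org=(hsv[...,0]>5)&(hsv[...,0]<20)&(hsv[...,1]>180)&(Pz>.06)&(Pz<.11); a=P[org]; print('knob',len(a),np.median(a,0),np.argwhere(org).mean(0))
c=load('side')
a=cv2.resize(c['img'][240:360,150:270],None,fx=4,fy=4,interpolation=2)
b=cv2.resize(c['img'][120:240,220:340],None,fx=4,fy=4,interpolation=2)
cv2.imwrite('pics/crop.png',np.hstack([a,b])[:, :800] if 0 else cv2.resize(np.hstack([a,b]),(800,400)))
E
```

```text
top block 222 ((536.5591430664062, 233.9189910888672), (61.20802307128906, 51.345977783203125), 13.030562400817871) [0.5333 0.2282 0.0402] 0.04623790999884485
top lug 41 ((536.712646484375, 232.96786499023438), (32.540653228759766, 13.261846542358398), 15.24306583404541) [0.5361 0.2326 0.065 ] 0.07309367233857383
top bath 4167 ((567.0689086914062, -139.64501953125), (198.1725311279297, 308.92498779296875), 7.403837203979492) 0.10025047261195376
knob 52 [0.55686676 0.11926931 0.06665184] [206.03846154 234.51923077]
side block 475 ((540.7880249023438, 233.24142456054688), (64.01278686523438, 149.16651916503906), 8.580512046813965) [0.533  0.2464 0.0397] 0.04687193342016464
side lug 100 ((538.7600708007812, 236.99594116210938), (33.19496536254883, 12.771461486816406), 8.9718656539917) [0.5392 0.2385 0.065 ] 0.06886669283394997
side bath 4377 ((570.3646240234375, -137.64991760253906), (199.17474365234375, 315.7019958496094), 7.530646800994873) 0.09989053969878364
knob 103 [ 0.57403985 -0.20973502  0.07987104] [195.01941748 260.80582524]
```

View pics/crop.png

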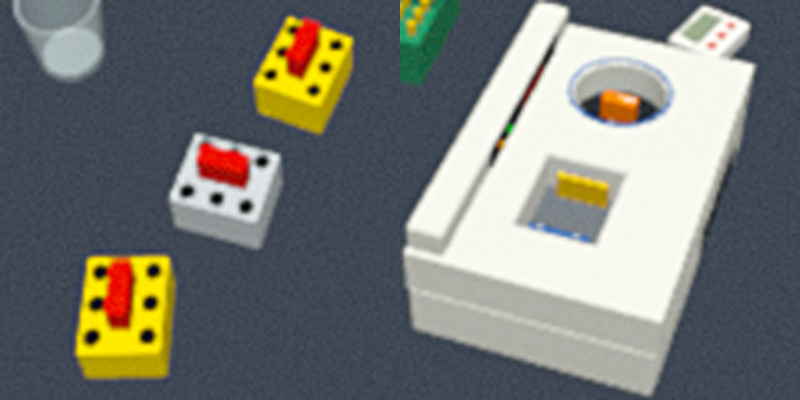

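The crop confirms the aluminium block with six holes, lying between the two yellow ones. The bay has a brass pad at its far end and a blue stop at its near end, and the orange knob is in the well. Next I'll go above the block.

```bash
cat >> h.py <<'E'
from scipy.spatial.transform import Rotation as Rn
def pose():
    o=bot.get_obs(); q=o['ee_rot']; return o['ee_pos'],Rn.from_quat(np.r_[q[1:],q[0]]).as_matrix(),o
def goal(p,yaw):
    """tool down, jaw x-axis at world yaw (deg). prints turn (tool frame) then shift in goal axes; both half-turn options"""
    P,R,o=pose(); print('tcp',P.round(4),'jawyaw',np.degrees(np.arctan2(R[1,0],R[0,0])).round(2),'down',R[:,1].round(4),'j',o['joint_positions'].round(3),'t',o['time_s'])
    for y in(yaw,yaw+180):
        a=np.radians(y); x=np.array([np.cos(a),np.sin(a),0]); d=np.array([0,0,-1.]); G=np.c_[x,d,np.cross(x,d)]
        print(y,'turn',Rn.from_matrix(R.T@G).as_rotvec().round(4),'then shift',(G.T@(np.array(p)-P)).round(4))
E
python3 -c "
from h import *
goal([.5375,.234,.2],103)"
```

```text
tcp [0.2172 0.559  0.2304] jawyaw -111.24 down [-5.0e-04 -1.5e-03 -1.0e+00] j [ 1.534  0.041  0.084 -0.    -1.616 -0.334] t 0.1
103 turn [-2.100e-03  2.544e+00  5.000e-04] then shift [-0.3887  0.0304 -0.239 ]
283 turn [ 3.000e-04 -5.976e-01  1.600e-03] then shift [0.3887 0.0304 0.239 ]
```

>>> play_rows --pt "0.2 0 0 0 0 -0.15 0" --pt "0.2 0 0 0 0 -0.15 0" --pt "0.2 0 0 0 0 -0.15 0" --pt "0.2 0 0 0 0 -0.1476 0" --pt "0.2 0.0486 0.0038 0.03 0 0 0" --pt "0.2 0.0486 0.0038 0.03 0 0 0" --pt "0.2 0.0486 0.0038 0.03 0 0 0" --pt "0.2 0.0486 0.0038 0.03 0 0 0" --pt "0.2 0.0486 0.0038 0.03 0 0 0" --pt "0.2 0.0486 0.0038 0.03 0 0 0" --pt "0.2 0.0486 0.0038 0.03 0 0 0" --pt "0.2 0.0486 0.0038 0.03 0 0 0"

```text
time_s: 1.6
ee_pos: [0.5396, 0.2328, 0.2005]
ee_rot: [-0.553, 0.554, -0.44, 0.44]
contact_force: [0.6, 1.2, 0.0]
gripper_width: 0.0509
```

>>> play_rows --pt "0.2 0 0 0 0 0 0" --pt "0.2 0 0 0 0 0 0"

```text
time_s: 1.85
ee_pos: [0.5385, 0.2342, 0.2004]
ee_rot: [-0.553, 0.554, -0.441, 0.44]
contact_force: [0.1, 0.4, 0.4]
gripper_width: 0.0512
```

```bash
python3 - <<'E'
from h import *
goal([.5375,.234,.2],-77)
c=cam('wrist'); cv2.imwrite('pics/w1.png',c['img']); print(-c['R'].T@c['t'],c['R'])
P=cloud(c); hsv=cv2.cvtColor(c['img'],cv2.COLOR_BGR2HSV); z=P[...,2]
near=np.hypot(P[...,0]-.5375,P[...,1]-.234)<.06
red=(hsv[...,1]>150)&((hsv[...,0]<8)|(hsv[...,0]>172))&near
for nm,m in(('lugtop',red&(z>.062)),('block',near&(z>.034)&(z<.046)&(hsv[...,1]<90))):
    a=P[m]; print(nm,len(a),cv2.minAreaRect((a[:,:2]*1000).astype(np.float32)),np.median(a[:,2]))
E
```

```text
tcp [0.5385 0.2342 0.2004] jawyaw -77.05 down [-8.e-04 -5.e-04 -1.e+00] j [ 0.751  0.006 -0.006 -0.    -1.56   1.046] t 1.85
-77 turn [ 0.0009 -0.0009  0.0003] then shift [-0.0001  0.0004 -0.0011]
103 turn [-4.0000e-04  3.1407e+00  1.4000e-03] then shift [0.0001 0.0004 0.0011]
[0.60801241 0.24916257 0.34383505] [[ 0.22476372 -0.97441269  0.00108476]
 [-0.93531619 -0.21543304  0.2806639 ]
 [-0.27324877 -0.06409766 -0.9598055 ]]
lugtop 363 ((540.940185546875, 234.2404327392578), (32.71162033081055, 11.719295501708984), 12.796598434448242) 0.06686831726162011
block 1770 ((540.2765502929688, 233.86972045898438), (59.951141357421875, 50.164085388183594), 12.04489517211914) 0.041018653179523065
```

View pics/w1.png

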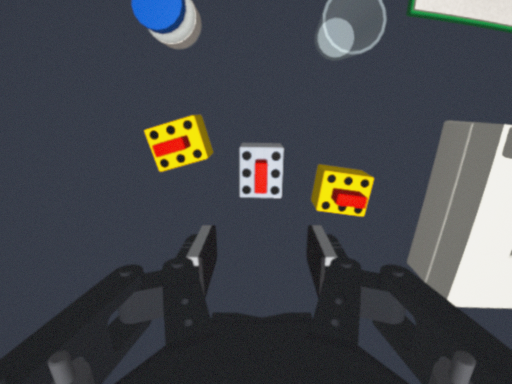

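The wrist view puts the block at (261,170) with its lug between the fingers' approach lines. It measures 60 x 50 mm at z 0.041, centre about (0.540, 0.234). I'll descend and grip.

>>> play_rows --pt "0.2 0 0.03 0.001 0 0.012 0" --pt "0.2 0 0.04 0 0 0 0" --pt "0.2 0 0.04 0 0 0 0" --pt "0.2 0 0.03 0 0 0 0" --pt "0.2 0 0.014 0 0 0 0" --pt "0.2 0 0 0 0 0 0" --pt "-0.5 0 0 0 0 0 0" --pt "-1 0 0 0 0 0 0" --pt "-1 0 0 0 0 0 0" --pt "-1 0 0 0 0 0 0" --pt "-1 0 0 0 0 0 0" --grip_force 50

```text
time_s: 3.28
ee_pos: [0.5404, 0.2353, 0.0485]
ee_rot: [0.552, -0.55, 0.443, -0.444]
contact_force: [-1.6, 2.3, 5.6]
gripper_width: 0.0128
```

>>> play_rows --pt "-1 0 0 0 0 0 0" --pt "-1 0 -0.01 0 0 0 0" --pt "-1 0 -0.03 0 0 0 0" --pt "-1 0 -0.05 0 0 0 0" --pt "-1 0 -0.06 0 0 0 0" --pt "-1 0 -0.04 0 0 0 0" --pt "-1 0 0 0 0 0 0" --pt "-1 0 0 0 0 0 0"

```text
time_s: 4.28
ee_pos: [0.539, 0.2343, 0.2351]
ee_rot: [-0.55, 0.552, -0.444, 0.443]
contact_force: [-0.4, 0.7, -4.6]
gripper_width: 0.0127
```

```bash
python3 - <<'E'
from h import *
# bath frame guess: centre, yaw 7.5
a=np.radians(7.5)
goal([.57,-.075,.26],7.5-90)
P,R,o=pose();print(o['contact_force'],o['gripper_width'])
c=cam('wrist'); Q=cloud(c); hsv=cv2.cvtColor(c['img'],cv2.COLOR_BGR2HSV)
L=(Q-P)@R  # tool frame
m=(abs(L[...,0])<.045)&(abs(L[...,2])<.045)&(L[...,1]>-.004)&(L[...,1]<.012)&(hsv[...,1]<90)
b=L[m]; print('block top in tool (x,z) mm',len(b),cv2.minAreaRect((b[:,[0,2]]*1000).astype(np.float32)),np.median(b[:,1]))
cv2.imwrite('pics/w2.png',c['img'])
E
```

```text
tcp [0.539  0.2343 0.2351] jawyaw -77.7 down [-0.0028 -0.0011 -1.    ] j [ 7.500e-01  1.100e-02  6.200e-02 -1.000e-03 -1.625e+00  1.035e+00] t 4.275
-82.5 turn [0.003  0.0837 0.0006] then shift [ 0.3107 -0.0249 -0.0096]
97.5 turn [ 9.0000e-04 -3.0579e+00 -4.5000e-03] then shift [-0.3107 -0.0249  0.0096]
[-0.35746111  0.70696221 -4.57775341] 0.012723367995884381
block top in tool (x,z) mm 3326 ((1.2949256896972656, 11.510831832885742), (37.332366943359375, 50.218955993652344), 89.24683380126953) 0.007609471685706184
```

>>> play_rows --pt "-1 0 0 0 0.003 0.084 0" --pt "-1 0.015 -0.0025 -0.0041 0 0 0" --pt "-1 0.0312 -0.0025 -0.0082 0 0 0" --pt "-1 0.0312 -0.0025 -0.0082 0 0 0" --pt "-1 0.0312 -0.0025 -0.0082 0 0 0" --pt "-1 0.0312 -0.0025 -0.0082 0 0 0" --pt "-1 0.0312 -0.0025 -0.0082 0 0 0" --pt "-1 0.0312 -0.0025 -0.0082 0 0 0" --pt "-1 0.0312 -0.0025 -0.0082 0 0 0" --pt "-1 0.0312 -0.0025 -0.0082 0 0 0" --pt "-1 0.0312 -0.0025 -0.0082 0 0 0" --pt "-1 0.015 0 -0.0041 0 0 0"

```text
time_s: 5.82
ee_pos: [0.4979, -0.0861, 0.2612]
ee_rot: [0.532, -0.531, 0.466, -0.467]
contact_force: [0.7, -0.5, -3.4]
gripper_width: 0.0126
```

>>> play_rows --pt "-1 0 0 0 0 0 0" --pt "-1 0 0 0 0 0 0" --pt "-1 0 0 0 0 0 0"

```text
time_s: 6.2
ee_pos: [0.4988, -0.0837, 0.2614]
ee_rot: [0.533, -0.531, 0.465, -0.466]
contact_force: [-0.7, 0.6, -3.0]
gripper_width: 0.0129
```

```bash
python3 - <<'E'
from h import *
goal([.56,-.085,.2],7.5-90)
c=cam('wrist'); cv2.imwrite('pics/w3.png',c['img'])
E
```

```text
tcp [ 0.4988 -0.0837  0.2614] jawyaw -82.44 down [ 2.5e-03  5.0e-04 -1.0e+00] j [ 0.233 -0.208 -0.094  0.    -1.683  1.47 ] t 6.2
-82.5 turn [-0.0025  0.001  -0.0002] then shift [0.0093 0.0614 0.0605]
97.5 turn [-3.0000e-04 -3.1406e+00  4.0000e-03] then shift [-0.0093  0.0614 -0.0605]
```

View pics/w3.png

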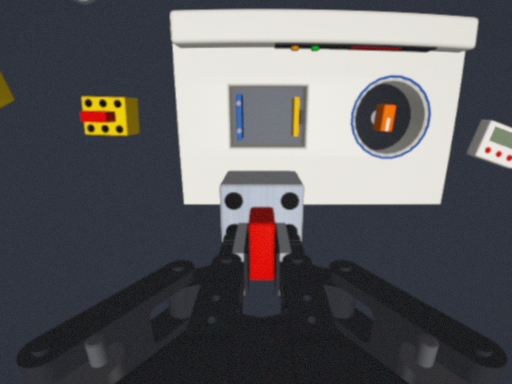

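```bash
python3 - <<'E'
from h import *
c=load('wrist'); Q=cloud(c); hsv=cv2.cvtColor(c['img'],cv2.COLOR_BGR2HSV); z=Q[...,2]
def edge(line,axis,lo,hi):pass
g=cv2.cvtColor(c['img'],cv2.COLOR_BGR2GRAY).astype(float)
# bay corners by bright/dark mask of the panel
pan=(g>np.percentile(g[60:170,200:215],50)*.85).astype(np.uint8)
cs,_=cv2.findContours(1-pan,cv2.RETR_LIST,cv2.CHAIN_APPROX_NONE)
for k in cs:
    x,y,w,h=cv2.boundingRect(k)
    if 60<w<110 and 50<h<110:
        W=atz(c,k.reshape(-1,2),.1)[:,:2]*1000
        q=cv2.minAreaRect(W.astype(np.float32)); print((x,y,w,h),q)
cy=lambda a:np.r_[a[:,:2].mean(0),np.median(a[:,2])]
blu=(hsv[...,0]>95)&(hsv[...,0]<125)&(hsv[...,1]>140); blu[:, :225]=0; blu[:,260:]=0; blu[:80]=0; blu[160:]=0
brs=(hsv[...,0]>15)&(hsv[...,0]<35)&(hsv[...,1]>140); brs[:, :280]=0; brs[:,310:]=0; brs[:80]=0; brs[160:]=0
org=(hsv[...,0]>4)&(hsv[...,0]<15)&(hsv[...,1]>170); org[:, :350]=0;org[:80]=0; org[160:]=0
for n,m in(('blue',blu),('brass',brs),('knob',org)):
    print(n,m.sum(),[ (int(np.argwhere(m)[:,i].min()),int(np.argwhere(m)[:,i].max())) for i in(0,1)],Q[m].mean(0).round(4),np.nanpercentile(z[m],[5,50,95]).round(4))
    w=Q[m&(z>np.nanpercentile(z[m],50))]; print('   top',cv2.minAreaRect((w[:,:2]*1000).astype(np.float32)))
pm=(abs(z-.1)<.006)&(g>150); print('panel z',np.median(z[pm]))
a=Q[pm]; print('panel rect',cv2.minAreaRect((a[:,:2]*1000).astype(np.float32)))
P,R,o=pose(); L=(Q-P)@R
m=(abs(L[...,0])<.045)&(abs(L[...,2])<.045)&(L[...,1]>-.0)&(L[...,1]<.014)&(hsv[...,1]<90); b=L[m]*1000
print('blk',np.percentile(b[:,0],[.5,50,99.5]),np.percentile(b[:,2],[.5,50,99.5]),np.median(b[:,1]))
cv2.imwrite('pics/crop3.png',np.hstack([cv2.resize(c['img'][75:160,220:320],(400,340),interpolation=2),cv2.resize(c['img'][75:160,340:440],(400,340),interpolation=2)]))
E
```

```text
(228, 84, 81, 65) ((563.6511840820312, -83.21998596191406), (68.33706665039062, 86.27226257324219), 7.582325458526611)
(350, 75, 82, 84) ((581.7722778320312, -218.7740020751953), (90.17008209228516, 91.91444396972656), 7.988198280334473)
blue 181 [(94, 138), (236, 242)] [ 0.5598 -0.0517  0.0924] [0.0895 0.0927 0.0942]
   top ((559.683837890625, -51.44524383544922), (47.91389083862305, 5.233368873596191), 7.825201988220215)
brass 256 [(97, 136), (292, 299)] [nan nan nan] [0.078  0.0906 0.092 ]
   top ((567.735107421875, -115.2872314453125), (42.776153564453125, 5.761341571807861), 6.48815393447876)
knob 425 [(104, 131), (373, 396)] [nan nan nan] [0.0693 0.0935 0.0959]
   top ((581.5811767578125, -217.34983825683594), (29.2268123626709, 13.723525047302246), 2.895817756652832)
panel z 0.10095913087957001
panel rect ((557.8692626953125, -140.6898193359375), (173.63551330566406, 311.8945617675781), 7.350586414337158)
blk [-23.53173949   0.93545241  25.83070779] [-3.2925581  19.06850395 29.98509101] 7.676854572258076
```

View pics/crop3.png

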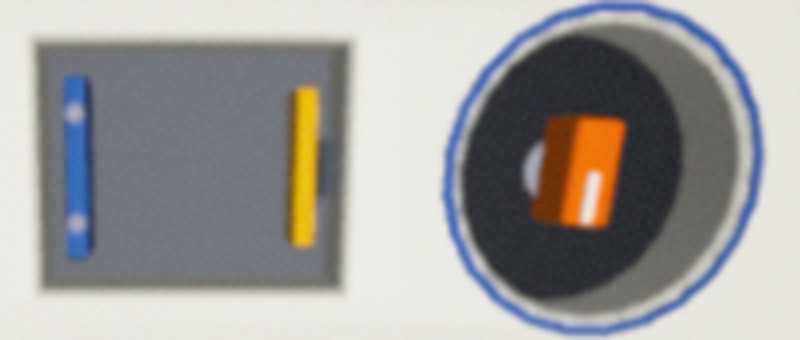

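The crop shows a clear bay. The stop is at about +30 mm and the pad at about -29.5 mm, so the block fits in the middle. The knob bar is at about 3° yaw with its white line on the near half. I'll cross-check the bay centre in the fixed cameras.

```bash
python3 - <<'E'
from h import *
for n,bx in(('top',(40,30)),('side',(80,60))):
    c=load(n); g=cv2.cvtColor(c['img'],cv2.COLOR_BGR2GRAY)
    u,v=proj(c,[[.5637,-.0832,.1]])[0]; ref=np.median(cloud(c)[...,2])
    for th in(150,170,185,200):
        cs,_=cv2.findContours((g<th).astype(np.uint8),cv2.RETR_LIST,cv2.CHAIN_APPROX_NONE)
        for k in cs:
            if cv2.contourArea(k)>150 and cv2.pointPolygonTest(k,(float(u),float(v)),False)>0 and cv2.contourArea(k)<4000:
                W=atz(c,k.reshape(-1,2),.1)[:,:2]*1000; print(n,th,cv2.minAreaRect(W.astype(np.float32)))
goal([.5637,-.0832,.168],7.5-90)
E
```

```text
top 170 ((558.973876953125, -83.74807739257812), (56.75083541870117, 78.58946990966797), 7.700767517089844)
top 185 ((559.9526977539062, -83.6383056640625), (60.627342224121094, 79.27274322509766), 7.685738563537598)
top 200 ((560.6219482421875, -83.59980773925781), (62.59517288208008, 80.63456726074219), 7.689791202545166)
side 150 ((557.5203247070312, -68.32601928710938), (52.87067794799805, 57.38841247558594), 7.287266254425049)
side 170 ((561.6494750976562, -73.81150817871094), (61.321956634521484, 70.69532775878906), 7.184798240661621)
side 185 ((562.44091796875, -77.72280883789062), (62.77677536010742, 79.91670227050781), 7.620828628540039)
side 200 ((562.9254150390625, -78.00740051269531), (64.36702728271484, 81.10029602050781), 7.668694972991943)
tcp [ 0.4989 -0.0837  0.2615] jawyaw -82.44 down [ 2.7e-03  5.0e-04 -1.0e+00] j [ 0.233 -0.208 -0.093  0.    -1.683  1.47 ] t 6.25
-82.5 turn [-0.0027  0.001  -0.0001] then shift [0.008  0.0935 0.0643]
97.5 turn [-2.0000e-04 -3.1405e+00  4.2000e-03] then shift [-0.008   0.0935 -0.0643]
```

>>> play_rows --pt "-1 0.001 0 0.01 -0.0027 0 0" --pt "-1 0.003 0 0.025 0 0 0" --pt "-1 0.0037 0.01 0.0286 0 0 0" --pt "-1 0 0.03 0 0 0 0" --pt "-1 0 0.035 0 0 0 0" --pt "-1 0 0.02 0 0 0 0" --pt "-1 0 0.0045 0 0 0 0" --pt "-1 0 0 0 0 0 0" --pt "-1 0 0 0 0 0 0"

```text
time_s: 7.38
ee_pos: [0.5636, -0.0837, 0.1639]
ee_rot: [0.532, -0.531, 0.465, -0.467]
contact_force: [0.3, -0.2, -3.2]
gripper_width: 0.0127
```

```bash
python3 - <<'E'
from h import *
goal([.563,-.0828,.113],7.6-90)
c=cam('wrist');w=c['img']; s=cam('side')['img'];
cv2.imwrite('pics/w4.png',np.hstack([cv2.resize(w,(512,384)),cv2.resize(s[110:230,220:310],(288,384),interpolation=2)]))
print(bot.get_obs()['contact_force'])
E
```

```text
tcp [ 0.5636 -0.0837  0.1639] jawyaw -82.5 down [ 0.0029  0.     -1.    ] j [ 2.050e-01 -4.000e-02 -1.180e-01  1.000e-03 -1.490e+00  1.496e+00] t 7.375
-82.4 turn [-0.0029 -0.0018  0.0004] then shift [-0.0009  0.0509 -0.0005]
97.6 turn [-6.0000e-04  3.1398e+00 -4.5000e-03] then shift [0.0009 0.0509 0.0005]
[ 0.15856657  0.13791729 -3.04197016]
```

View pics/w4.png

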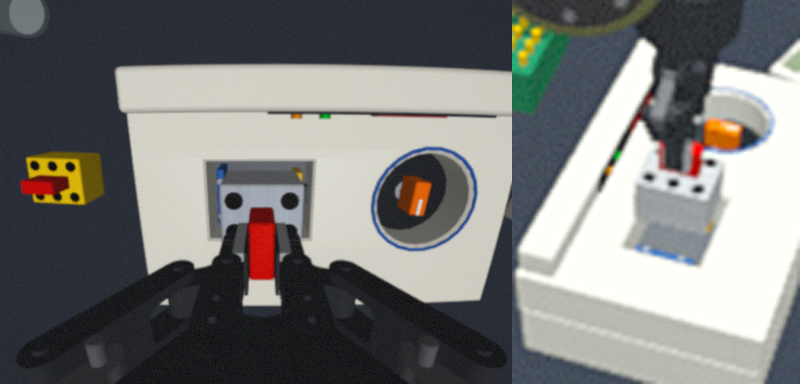

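The block hovers over the bay, centred left to right: bay 207–314, block 219–305 px. I'll lower it slowly and watch the force.

>>> play_rows --pt "-1 -0.0007 0.006 -0.0003 -0.0025 0 0" --pt "-1 0 0.007 0 0 0 0" --pt "-1 0 0.007 0 0 0 0" --pt "-1 0 0.004 0 0 0 0" --pt "-1 0 0 0 0 0 0" --pt "-1 0 0 0 0 0 0"

```text
time_s: 8.22
ee_pos: [0.5626, -0.083, 0.1385]
ee_rot: [-0.531, 0.532, -0.467, 0.466]
contact_force: [-0.5, 0.2, -3.1]
gripper_width: 0.0126
```

>>> play_rows --pt "-1 0 0.006 0 0 0 0" --pt "-1 0 0.006 0 0 0 0" --pt "-1 0 0.006 0 0 0 0" --pt "-1 0 0.003 0 0 0 0" --pt "-1 0 0.001 0 0 0 0" --pt "-1 0 0 0 0 0 0"

```text
time_s: 8.98
ee_pos: [0.5625, -0.083, 0.1163]
ee_rot: [-0.531, 0.532, -0.467, 0.466]
contact_force: [-0.6, -0.4, -4.2]
gripper_width: 0.0129
```

>>> play_rows --pt "-1 0 0.001 0 0 0 0" --pt "-1 0 0.001 0 0 0 0" --pt "-1 0 0.001 0 0 0 0" --pt "-1 0 0 0 0 0 0" --pt "-1 0 0 0 0 0 0"

```text
time_s: 9.6
ee_pos: [0.5624, -0.083, 0.1133]
ee_rot: [-0.531, 0.532, -0.467, 0.466]
contact_force: [0.5, 0.5, -2.0]
gripper_width: 0.0128
```

>>> play_rows --pt "-1 0 0.0005 0 0 0 0" --pt "-1 0 0.0005 0 0 0 0" --pt "-1 0 0 0 0 0 0"

```text
time_s: 9.98
ee_pos: [0.5625, -0.083, 0.1126]
ee_rot: [-0.531, 0.532, -0.467, 0.466]
contact_force: [-0.4, 1.2, -0.2]
gripper_width: 0.0127
```

The bath now bears the weight. I'll release and rise.

>>> play_rows --pt "-0.5 0 0 0 0 0 0" --pt "-0.2 0 0 0 0 0 0" --pt "-0.2 0 0 0 0 0 0" --pt "-0.2 0 0 0 0 0 0" --pt "-0.2 0 -0.01 0 0 0 0" --pt "-0.2 0 -0.03 0 0 0 0" --pt "-0.2 0 -0.04 0 0 0 0" --pt "-0.2 0 -0.03 -0.03 0 0 0" --pt "-0.2 0.02 -0.02 -0.03 0 0 0" --pt "-0.2 0.03 0 0 0 0 0" --pt "-0.2 0 0 0 0 0 0" --pt "-0.2 0 0 0 0 0 0"

```text
time_s: 11.48
ee_pos: [0.5097, -0.1402, 0.2424]
ee_rot: [-0.531, 0.532, -0.467, 0.466]
contact_force: [-0.2, 0.3, 0.2]
gripper_width: 0.034
```

```bash
python3 - <<'E'
from h import *
goal([.5817,-.2186,.15],2.9-90)
print(bot.get_obs()['gripper_width'],bot.get_obs()['torque'])
c=cam('wrist'); cv2.imwrite('pics/w5.png',c['img'])
Q=cloud(c); hsv=cv2.cvtColor(c['img'],cv2.COLOR_BGR2HSV); z=Q[...,2]
near=np.hypot(Q[...,0]-.5817,Q[...,1]+.2186)<.035
m=(hsv[...,0]>4)&(hsv[...,0]<16)&(hsv[...,1]>150)&near&(z>.088)
m2=m|(near&(z>.088)&(z<.098)&(hsv[...,1]<60)&(hsv[...,2]>180))
for a in(Q[m],Q[m2]): print(len(a),cv2.minAreaRect((a[:,:2]*1000).astype(np.float32)),np.median(a[:,2]))
near=np.hypot(Q[...,0]-.563,Q[...,1]+.083)<.05
b=Q[near&(z>.1025)&(z<.109)&(hsv[...,1]<60)]; print('blk',len(b),cv2.minAreaRect((b[:,:2]*1000).astype(np.float32)),np.median(b[:,2]))
r=Q[near&(z>.126)&(hsv[...,1]>150)]; print('lug',len(r),r.mean(0))
E
```

```text
tcp [ 0.5097 -0.1402  0.2424] jawyaw -82.52 down [-2.3e-03 -2.0e-04 -1.0e+00] j [ 0.112 -0.147 -0.074 -0.    -1.645  1.589] t 11.475
-87.1 turn [ 0.0023  0.0799 -0.    ] then shift [0.082  0.0924 0.0679]
92.9 turn [-1.0000e-04 -3.0617e+00 -3.5000e-03] then shift [-0.082   0.0924 -0.0679]
0.03400304563219402 [ 0.01907365 -0.00022026 -0.02354269]
328 ((581.4161376953125, -217.7683563232422), (30.28287124633789, 14.56800651550293), 2.8358113765716553) 0.09469358673689253
360 ((581.4161376953125, -217.7683563232422), (30.28287124633789, 14.56800651550293), 2.8358113765716553) 0.09478634968665489
blk 2235 ((565.0332641601562, -83.14424133300781), (80.82925415039062, 88.72637176513672), 77.85740661621094) 0.10489078727363321
lug 528 [ 0.5625327  -0.08477669  0.13105603]
```

View pics/w5.png

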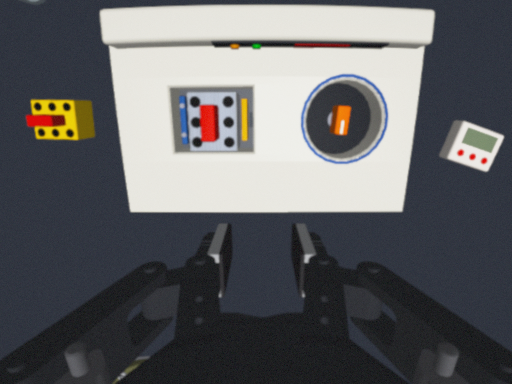

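The block sits flat at z 0.104, between the blue stop (185,120) and the brass pad (243,120). The knob at (341,120) measures 30 x 14.5 mm at 2.8° yaw. Next I'll go above the knob.

>>> play_rows --pt "-0.2 0.01 0 0.008 0.0023 0.08 0" --pt "-0.2 0.0212 0 0.018 0 0 0" --pt "-0.2 0.025 0.01 0.0216 0 0 0" --pt "-0.2 0.025 0.02 0.02 0 0 0" --pt "-0.2 0 0.0324 0 0 0 0" --pt "-0.2 0 0.03 0 0 0 0" --pt "-0.2 0 0 0 0 0 0" --pt "-0.2 0 0 0 0 0 0"

```text
time_s: 12.52
ee_pos: [0.5828, -0.2172, 0.1516]
ee_rot: [0.513, -0.513, 0.486, -0.488]
contact_force: [0.4, -0.0, 1.4]
gripper_width: 0.0346
```

```bash
python3 - <<'E'
from h import *
goal([.5814,-.2178,.0735],2.85-90)
c=cam('wrist'); cv2.imwrite('pics/w6.png',c['img'])
Q=cloud(c); hsv=cv2.cvtColor(c['img'],cv2.COLOR_BGR2HSV); z=Q[...,2]
near=np.hypot(Q[...,0]-.5817,Q[...,1]+.2186)<.035
m=(hsv[...,0]>4)&(hsv[...,0]<16)&(hsv[...,1]>150)&near&(z>.088)
a=Q[m]; print(len(a),cv2.minAreaRect((a[:,:2]*1000).astype(np.float32)),np.median(a[:,2]))
E
```

```text
tcp [ 0.5828 -0.2172  0.1516] jawyaw -87.05 down [ 0.0017 -0.0011 -1.    ] j [-3.500e-02  1.020e-01  4.000e-03  1.000e-03 -1.472e+00  1.657e+00] t 12.525
-87.15 turn [-0.0017  0.0018  0.0012] then shift [ 0.0006  0.0781 -0.0014]
92.85 turn [ 1.8000e-03 -3.1398e+00  2.6000e-03] then shift [-0.0006  0.0781  0.0014]
543 ((582.1884765625, -217.77346801757812), (29.640661239624023, 13.61090087890625), 3.2752633094787598) 0.09472214030116335
```

View pics/w6.png

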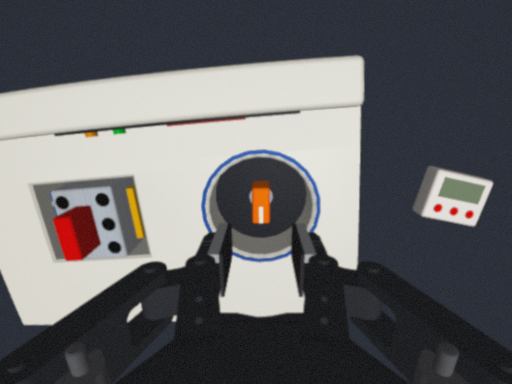

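The knob at (261,200) is centred between the fingers, which are narrow enough for the well. I'll descend.

>>> play_rows --pt "-0.2 0.0005 0.015 -0.001 -0.0017 0.002 0" --pt "-0.2 0 0.025 0 0 0 0" --pt "-0.2 0 0.02 0 0 0 0" --pt "-0.2 0 0.012 0 0 0 0" --pt "-0.2 0 0.005 0 0 0 0" --pt "-0.2 0 0 0 0 0 0"

```text
time_s: 13.32
ee_pos: [0.5812, -0.218, 0.0732]
ee_rot: [-0.512, 0.512, -0.488, 0.487]
contact_force: [0.2, -0.9, 1.1]
gripper_width: 0.0343
```

>>> play_rows --pt "-0.5 0 0 0 0 0 0" --pt "-0.6 0 0 0 0 0 0" --pt "-0.8 0 0 0 0 0 0" --pt "-1 0 0 0 0 0 0" --pt "-1 0 0 0 0 0 0" --pt "-1 0 0 0 0 0 0" --grip_force 40

```text
time_s: 14.08
ee_pos: [0.5814, -0.2169, 0.0738]
ee_rot: [0.512, -0.512, 0.488, -0.487]
contact_force: [-1.6, 4.0, 4.4]
gripper_width: 0.0134
```

```bash
cat > t.py <<'E'
from h import *
P,R,o=pose(); T=np.array([ (lambda q:q['torque'])(bot.get_obs()) for _ in range(1)])
print('t',o['time_s'],'tcp',P.round(4),'yaw',np.degrees(np.arctan2(R[1,0],R[0,0])).round(2),'F',o['contact_force'].round(2),'T',o['torque'].round(3),'w',o['gripper_width'].round(4),'j6',o['joint_positions'][5].round(3),'tau6',o['joint_torque'][5].round(3))
E
python3 t.py; python3 t.py
```

```text
Traceback (most recent call last):
  File "t.py", line 3, in <module>
    print('t',o['time_s'],'tcp',P.round(4),'yaw',np.degrees(np.arctan2(R[1,0],R[0,0])).round(2),'F',o['contact_force'].round(2),'T',o['torque'].round(3),'w',o['gripper_width'].round(4),'j6',o['joint_positions'][5].round(3),'tau6',o['joint_torque'][5].round(3))
                                                                                                                                                             ^^^^^^^^^^^^^^^^^^^^^^^^
AttributeError: 'float' object has no attribute 'round'
Traceback (most recent call last):
  File "t.py", line 3, in <module>
    print('t',o['time_s'],'tcp',P.round(4),'yaw',np.degrees(np.arctan2(R[1,0],R[0,0])).round(2),'F',o['contact_force'].round(2),'T',o['torque'].round(3),'w',o['gripper_width'].round(4),'j6',o['joint_positions'][5].round(3),'tau6',o['joint_torque'][5].round(3))
                                                                                                                                                             ^^^^^^^^^^^^^^^^^^^^^^^^
AttributeError: 'float' object has no attribute 'round'
```

>>> play_rows --pt "-1 -0.001 0 0 0 0 0" --pt "-1 0 0 0 0 0.05 0" --pt "-1 0 0 0 0 0.05 0" --pt "-1 0 0 0 0 0.05 0" --pt "-1 0 0 0 0 0.05 0"

```text
time_s: 14.7
ee_pos: [0.5814, -0.2168, 0.0738]
ee_rot: [-0.46, 0.461, -0.537, 0.537]
contact_force: [-1.4, 3.0, 3.2]
gripper_width: 0.0133
```

```bash
sed -i "s/\['gripper_width'\].round(4)/['gripper_width']/" t.py; python3 t.py
```

```text
t 14.7 tcp [ 0.5814 -0.2168  0.0738] yaw -98.73 F [-1.44  3.03  3.21] T [0.669 0.433 0.214] w 0.013294093356437293 j6 1.453 tau6 0.346
```

>>> play_rows --pt "-1 0 0 0 0 0.05 0" --pt "-1 0 0 0 0 0.05 0" --pt "-1 0 0 0 0 0.05 0" --pt "-1 0 0 0 0 0.05 0"

```text
time_s: 15.2
ee_pos: [0.5813, -0.2168, 0.0738]
ee_rot: [0.404, -0.405, 0.58, -0.58]
contact_force: [-1.4, 2.5, 3.7]
gripper_width: 0.0131
```

```bash
python3 t.py
```

```text
t 15.2 tcp [ 0.5813 -0.2168  0.0738] yaw -110.19 F [-1.4   2.48  3.65] T [0.755 0.382 0.177] w 0.013093032101098976 j6 1.253 tau6 0.337
```

>>> play_rows --pt "-1 0 0 0 0 0.05 0" --pt "-1 0 0 0 0 0.05 0" --pt "-1 0 0 0 0 0.05 0" --pt "-1 0 0 0 0 0.05 0"

```text
time_s: 15.7
ee_pos: [0.5813, -0.2168, 0.0738]
ee_rot: [-0.344, 0.345, -0.617, 0.617]
contact_force: [-0.9, 2.5, 5.1]
gripper_width: 0.0132
```

```bash
python3 t.py
```

```text
t 15.7 tcp [ 0.5813 -0.2168  0.0738] yaw -121.65 F [-0.92  2.54  5.12] T [0.729 0.428 0.212] w 0.013178126365133339 j6 1.053 tau6 0.328
```

>>> play_rows --pt "-1 0 0 0 0 0.05 0" --pt "-1 0 0 0 0 0.05 0" --pt "-1 0 0 0 0 0.05 0"

```text
time_s: 16.08
ee_pos: [0.5814, -0.2168, 0.0738]
ee_rot: [-0.297, 0.298, -0.641, 0.642]
contact_force: [-0.9, 2.3, 3.8]
gripper_width: 0.013
```

```bash
python3 t.py
```

```text
t 16.075 tcp [ 0.5814 -0.2168  0.0738] yaw -130.24 F [-0.87  2.27  3.78] T [0.787 0.422 0.214] w 0.012984262463055639 j6 0.903 tau6 0.328
```

>>> play_rows --pt "-1 0 0 0 0 0.05 0" --pt "-1 0 0 0 0 0.05 0"

```text
time_s: 16.32
ee_pos: [0.5813, -0.2167, 0.0738]
ee_rot: [-0.265, 0.265, -0.656, 0.656]
contact_force: [-1.4, 3.2, 3.5]
gripper_width: 0.0132
```

```bash
python3 t.py
```

```text
t 16.325 tcp [ 0.5813 -0.2167  0.0738] yaw -135.97 F [-1.39  3.22  3.45] T [0.765 0.354 0.171] w 0.013151675622909982 j6 0.803 tau6 0.328
```

>>> play_rows --pt "-1 0 0 0 0 0.03 0" --pt "-1 0 0 0 0 0.03 0"

```text
time_s: 16.58
ee_pos: [0.5814, -0.2167, 0.0738]
ee_rot: [-0.245, 0.246, -0.663, 0.663]
contact_force: [-1.3, 3.3, 5.6]
gripper_width: 0.0132
```

```bash
python3 t.py
```

```text
t 16.575 tcp [ 0.5814 -0.2167  0.0738] yaw -139.38 F [-1.32  3.32  5.62] T [1.104 0.558 0.224] w 0.013155835650528745 j6 0.743 tau6 0.12
```

>>> play_rows --pt "-1 0 0 0 0 0.03 0" --pt "-1 0 0 0 0 0.03 0"

```text
time_s: 16.82
ee_pos: [0.5814, -0.2168, 0.0738]
ee_rot: [-0.225, 0.226, -0.67, 0.67]
contact_force: [-2.3, 3.2, 4.8]
gripper_width: 0.013
```

```bash
python3 t.py
```

```text
t 16.825 tcp [ 0.5814 -0.2168  0.0738] yaw -142.82 F [-2.32  3.21  4.8 ] T [1.096 0.584 0.174] w 0.01299299415512064 j6 0.683 tau6 0.117
```

```bash
cat >> t.py <<'E'
for n in('side','top'):
    c=cam(n); u,v=proj(c,[[.562,-.08,.12]])[0].astype(int); g=c['img'].astype(float); h=cv2.cvtColor(c['img'],cv2.COLOR_BGR2HSV)
    r=22 if n=='side' else 12
    w=np.zeros(h.shape[:2]); w[v-r:v+r,u-r:u+r]=1
    w*=np.clip(g[...,2]-np.maximum(g[...,0],g[...,1])-40,0,200)*((h[...,0]<7)|(h[...,0]>172)); s=w.sum()
    vv,uu=np.mgrid[:w.shape[0],:w.shape[1]]
    if s>0: print(n,'lug y mm',(atz(c,[[(w*uu).sum()/s,(w*vv).sum()/s]],.12)[0]*1000).round(2),int(s/100))
E
python3 t.py
```

```text
t 16.825 tcp [ 0.5814 -0.2168  0.0738] yaw -142.82 F [-2.32  3.21  4.8 ] T [1.096 0.584 0.174] w 0.01299299415512064 j6 0.683 tau6 0.117
side lug y mm [561.81 -77.03 120.  ] 159
top lug y mm [559.4  -79.22 120.  ] 63
```

>>> play_rows --pt "-1 0 0 0 0 0.025 0" --pt "-1 0 0 0 0 0.025 0"

```text
time_s: 17.18
ee_pos: [0.5814, -0.2167, 0.0738]
ee_rot: [-0.208, 0.209, -0.676, 0.676]
contact_force: [-0.7, 3.8, 6.3]
gripper_width: 0.0133
```

```bash
python3 t.py
```

```text
t 17.175 tcp [ 0.5814 -0.2167  0.0738] yaw -145.67 F [-0.73  3.81  6.29] T [1.062 0.549 0.21 ] w 0.013318685020790599 j6 0.633 tau6 0.045
side lug y mm [561.84 -76.72 120.  ] 159
top lug y mm [559.41 -79.22 120.  ] 63
```

>>> play_rows --pt "-1 0 0 0 0 0.025 0" --pt "-1 0 0 0 0 0.025 0"

```text
time_s: 17.52
ee_pos: [0.5814, -0.2167, 0.0738]
ee_rot: [-0.192, 0.192, -0.681, 0.681]
contact_force: [-1.7, 2.6, 5.7]
gripper_width: 0.013
```

```bash
python3 t.py
```

```text
t 17.525 tcp [ 0.5814 -0.2167  0.0738] yaw -148.53 F [-1.71  2.56  5.7 ] T [1.066 0.631 0.239] w 0.013006688210595295 j6 0.584 tau6 0.019
side lug y mm [561.76 -76.83 120.  ] 159
top lug y mm [559.39 -79.22 120.  ] 62
```

```bash
head -3 t.py > tt.py; for i in 1; do python3 tt.py; done
```

```text
t 17.625 tcp [ 0.5814 -0.2167  0.0738] yaw -148.53 F [-1.68  3.64  5.97] T [1.108 0.527 0.146] w 0.012732322479510677 j6 0.584 tau6 -0.3
```

>>> play_rows --pt "-1 0 0 0 0 0.03 0"

```text
time_s: 17.75
ee_pos: [0.5814, -0.2167, 0.0738]
ee_rot: [-0.181, 0.182, -0.683, 0.683]
contact_force: [-1.3, 3.7, 5.5]
gripper_width: 0.0132
```

```bash
python3 tt.py
```

```text
t 17.75 tcp [ 0.5814 -0.2167  0.0738] yaw -150.24 F [-1.26  3.72  5.5 ] T [1.072 0.526 0.241] w 0.013247789685854624 j6 0.554 tau6 0.172
```

>>> play_rows --pt "-1 0 0 0 0 0.03 0"

```text
time_s: 17.88
ee_pos: [0.5814, -0.2167, 0.0738]
ee_rot: [-0.171, 0.171, -0.686, 0.686]
contact_force: [-1.4, 3.0, 5.3]
gripper_width: 0.0132
```

```bash
python3 t.py
```

```text
t 17.875 tcp [ 0.5814 -0.2167  0.0738] yaw -151.97 F [-1.37  3.02  5.26] T [1.114 0.549 0.292] w 0.013210393902528024 j6 0.523 tau6 0.041
side lug y mm [561.85 -77.2  120.  ] 159
top lug y mm [559.41 -79.21 120.  ] 63
```

>>> play_rows --pt "-1 0 0 0 0 0.015 0"

```text
time_s: 18.1
ee_pos: [0.5813, -0.2168, 0.0738]
ee_rot: [-0.166, 0.167, -0.687, 0.687]
contact_force: [-1.8, 3.1, 5.0]
gripper_width: 0.0127
```

```bash
python3 tt.py
```

```text
t 18.1 tcp [ 0.5813 -0.2168  0.0738] yaw -152.8 F [-1.79  3.15  5.03] T [1.116 0.593 0.286] w 0.012731359980839917 j6 0.509 tau6 -0.077
```

>>> play_rows --pt "-1 0 0 0 0 0.015 0"

```text
time_s: 18.23
ee_pos: [0.5814, -0.2167, 0.0738]
ee_rot: [-0.161, 0.161, -0.688, 0.689]
contact_force: [-1.2, 2.7, 5.7]
gripper_width: 0.0133
```

```bash
python3 tt.py
```

```text
t 18.225 tcp [ 0.5814 -0.2167  0.0738] yaw -153.66 F [-1.23  2.74  5.67] T [1.024 0.571 0.344] w 0.013301848002564292 j6 0.494 tau6 -0.134
```

>>> play_rows --pt "-1 0 0 0 0 0.015 0"

```text
time_s: 18.35
ee_pos: [0.5814, -0.2167, 0.0738]
ee_rot: [-0.156, 0.156, -0.69, 0.69]
contact_force: [-0.6, 4.1, 5.7]
gripper_width: 0.0131
```

```bash
python3 tt.py
```

```text
t 18.35 tcp [ 0.5814 -0.2167  0.0738] yaw -154.52 F [-0.61  4.11  5.7 ] T [1.027 0.592 0.285] w 0.013075843269734662 j6 0.479 tau6 -0.143
```

Block motion stopped at about 1.0 rad. The torque has risen from about 0.198 to about 0.305 N·m, which is about 12 N. I'll let go and withdraw.

>>> play_rows --pt "-1 0 0 0 0 0 0" --pt "-0.6 0 0 0 0 0 0" --pt "-0.3 0 0 0 0 0 0" --pt "-0.3 0 0 0 0 0 0" --pt "-0.3 0 0 0 0 0 0" --pt "-0.3 0 -0.01 0 0 0 0" --pt "-0.3 0 -0.03 0 0 0 0" --pt "-0.3 0 -0.04 0 0 0 0" --pt "-0.3 0 -0.05 0 0 0 0" --pt "-0.3 0 -0.04 0 0 0 0" --pt "-0.3 0 0 0 0 0 0" --pt "-0.3 0 0 0 0 0 0"

```text
time_s: 19.85
ee_pos: [0.5812, -0.2167, 0.2429]
ee_rot: [0.155, -0.156, 0.69, -0.689]
contact_force: [0.0, -0.0, -0.2]
gripper_width: 0.0299
```

```bash
python3 t.py; python3 - <<'E'
from h import *
c=cam('wrist'); w=c['img']; s=cam('side')['img']
Q=cloud(c); hsv=cv2.cvtColor(w,cv2.COLOR_BGR2HSV); z=Q[...,2]
near=np.hypot(Q[...,0]-.5814,Q[...,1]+.217)<.03
m=(hsv[...,0]>4)&(hsv[...,0]<16)&(hsv[...,1]>150)&near&(z>.088); a=Q[m]
print('knob',len(a),cv2.minAreaRect((a[:,:2]*1000).astype(np.float32)) if len(a) else 0)
cv2.imwrite('pics/f.png',np.hstack([w,cv2.resize(s[110:230,220:310],(288,384),interpolation=2)]))
E
```

```text
t 19.85 tcp [ 0.5812 -0.2167  0.2429] yaw -154.52 F [ 0.02 -0.   -0.24] T [ 0.044  0.021 -0.002] w 0.029899666335616856 j6 0.479 tau6 -0.0
side lug y mm [561.85 -76.94 120.  ] 154
top lug y mm [559.41 -79.22 120.  ] 63
knob 281 ((581.3322143554688, -219.05172729492188), (13.411569595336914, 28.95577621459961), 25.478662490844727)
```

View pics/f.png

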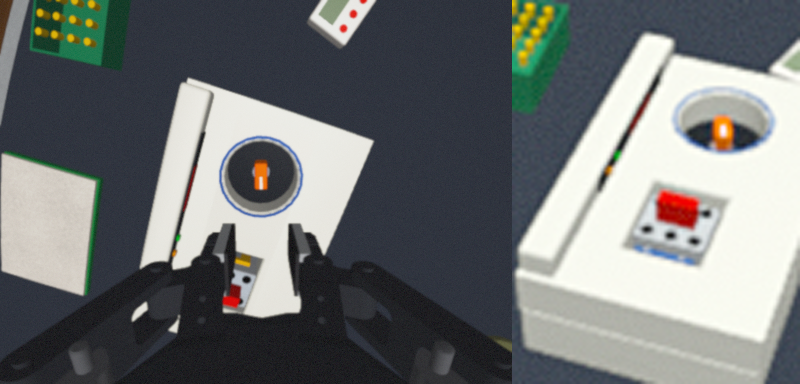

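```bash
python3 -c "
from h import *
print(bot.close_job())"
```

```text
the job is handed in; nothing more can be done
None
```

The aluminium block is seated in the bay and clamped against the blue stop at an estimated 12 N. The hand is withdrawn and the job was handed in at about 20 s.

- **Placing:** I lifted the block by its lug and lowered it until the bath bore its weight. After release its top measured z = 0.104 m, 4 mm proud as it should be.
- **Clamping:** I turned the knob clockwise about 1.18 rad. The block stopped moving by about 1.0 rad. The turning torque then rose from about 0.20 to about 0.305 N·m, which gives about 12 N. If the knob's own friction is exactly 0.18 N·m, it would be nearer 14 N. The torque readings scatter by about 0.02–0.03 N·m, so I put the force at 12–14 N, give or take 2 N.
- **Last checks:** The knob stayed at the angle I left it (about -64.5° against about +3° at the start). The block had not shifted after release, and the tool force was about 0 N.
- **Small disagreements:** The side and top cameras differ by about 2 mm on the block's position, which is within calibration. While gripping, the knob took a few newtons of side force from about 1 mm of misalignment.
- **Bystanders:** Nothing came near the jar, beaker or timer, but I did not measure their positions again at the end.

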